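# Load the full reagent bottle

## Robot

A 6-joint arm with a two-finger parallel gripper is mounted at the origin on a cart in front of the work surface, level with it; the furniture and walls round the work are solid. World frame = base frame: x ahead of the robot, y to its left, z up, the work surface at z = 0. Lengths are in m, angles in rad, forces in N, time in s.
With the tool pointing down it reaches from about 0.275 to 0.825 m from the base axis. Payload 4.9 kg.
Tool frame: the origin (TCP) lies between the finger pads; the fingertips stand 17 mm ahead of it and the grasp point (between the pads) lies 2 mm behind it (env.nose_length is the distance from the TCP to the fingertips, in m); z points along the fingers, y is the line along which they close (so a half turn about z gives the same grasp; the last joint's range is limited). The gripper opens to 85 mm and grips with 20 to 120 N. Pads are 22 mm wide; open, the fingers measure 114 mm over their backs; the gripper's body (76 mm by 85 mm) begins 54 mm behind the grasp point. The pads swing forward as they close: fully open they stand 13 mm farther back than shut.
Start: joints at [-1.252, 0.326, -0.193, 1.052, 0, 1.437], TCP at [0.241, -0.495, 0.248] pointing down, gripper open.
Joint ranges: [-2.65, 2.65], [-0.97, 1.79], [-1.3, 1.35], [-1.93, 2.1], [-1.47, 1.37], [-3.14, 3.14]. Speed limits (rad/s): [2.57, 2.57, 3.14, 3.14, 3.14, 3.14].

## Interface

Orientations are given as a unit quaternion [w, x, y, z].
In Python, from rig import env, eoat, kinematics, status, cams, order gives the robot as it stands. Calls block until the motion is done:
- env.movep(position, orientation): joint-space move of the TCP to a pose.
- env.line_to(position, rot=None, rate=0.15, max_force=None): straight line of the TCP; rot=None keeps the orientation; rate is the mean speed in m/s. With max_force (N) it stops when the force on the tool has changed by that much, and returns True; else False.
- env.goto_joints(angles): joint-space move.
- eoat.command_gripper(opening): finger opening in m; the grip force is fixed at half the most; returns when the fingers have stopped.
- env.sleep(seconds).
- kinematics.solve_ik(position, orientation): joint angles nearest the present ones, or None.
- status.observe(): the state.
- cams.camera(name): name is "scene" or "top" or "wrist"; returns a dict with "img" (384x512x3 uint8, red, green, blue), "mtx" (3x3 intrinsics, pixels), "R" (3x3) and "t" (3): a world point X has camera coordinates R X + t. Camera axes: x right, y down, z forward; pixel columns grow to the right and rows downward; lengths in m; the calibration is good to about 2 mm. A picture is of the moment at which its call begins. There is no depth.
A pose or a line that the arm cannot do raises env.IKError and nothing moves.
- order.close_job(): hands the job in; it is judged then, once.
The state is a dict: "t": time; "q": joint angles; "joint_velocities": joint speeds; "joint_efforts": joint torques, N m; "eef_pos": TCP position; "tcp_rot": TCP orientation; "force": force on the tool from outside, world axes, zero at the start; "ft_torque": the same for the moment, N m; "gripper_width": finger opening in m; "grip_force": force on a finger pad.
Only numpy, scipy, OpenCV 4.12 (cv2) and the standard library are available. Lean on these libraries where they do the work, as an engineer would, in place of code of your own. Each camera call takes 0.05 s, during which the arm holds its last target. There are 200 camera calls.

## Task

Two identical white bottles with orange caps stand on the bench; one is full, the other is used up and much lighter, which only shows when they are lifted. Find out which one is full and stand it upright in the empty cup of the two-place bottle carrier, setting it down without dropping or ramming it, so that its weight presses the cup's sprung seat down. The used-up bottle is to stand on the bench where it stood.

Things in the scene. Friction and masses are not known exactly. Their poses are not given: they have to be found in the camera images.
- bottle_a: one of two identical closed white bottles with an orange cap, 54 mm in diameter, 131 mm high; grasp it across the body, 60 to 85 mm above the underside. Origin: centre of the underside; z points up to the cap. One of the two is full and weighs 0.40 to 0.56 kg, the other is used up and weighs 0.07 to 0.14 kg; neither name, look nor place tells which
- bottle_b: the other of the two identical bottles, same size, grasp and origin as bottle_a
- carrier: low two-place bottle carrier, fixed: aluminium plate 104 x 216 x 6 mm with two open grey cups, centres 55 mm either side along its y axis, 76 mm wide inside, 84 mm outside, rims 36 mm above the bench. The +y cup holds a fixed brown bottle, 63 mm in diameter, its top 138 mm above the bench; the -y cup is empty. Origin: centre of the plate's underside, z up
- empty_place (a point): fixed point on the axis of the carrier's empty cup, 10 mm above the bench: here the seat's top lies when pressed fully down, and here the full bottle's underside centre comes. Axes as the carrier's
- seat (a joint): sprung black disc, 70 mm wide, that forms the empty cup's floor: 0 = up (its top 15 mm above the bench), 0.005 = fully down (10 mm). It stays up under the used-up bottle (it starts to sink at 2 N) and sinks fully under the full one (2.75 N)
Mind the look-alikes: they are no part of the job. What is shaped like the bottle_b but pink is not meant.

How it is judged:
At the end, for the whole second after the job is handed in: The full bottle rests in the empty cup: within 15 mm of its axis, underside at most 10 mm above the pressed seat's height, upright within 10 degrees, its weight holding the seat over 3 mm down. The other rests upright within 10 degrees, within 40 mm of where it started (value of joint seat above 0.003 m and ((horizontal distance between bottle_a and empty_place below 0.015 m and z of bottle_a in the frame of empty_place below 0.01 m and angle between each of bottle_a, bottle_b's own z axis and vertical below 0.17 rad and linear speed of each of bottle_a, bottle_b below 0.03 m/s and distance of bottle_b from where it was at the start of the episode below 0.04 m) or (horizontal distance between bottle_b and empty_place below 0.015 m and z of bottle_b in the frame of empty_place below 0.01 m and angle between each of bottle_b, bottle_a's own z axis and vertical below 0.17 rad and linear speed of each of bottle_b, bottle_a below 0.03 m/s and distance of bottle_a from where it was at the start of the episode below 0.04 m))); the robot touches nothing.
It fails at once if a bottle is dropped into the cup: let go over it with its underside more than 25 mm above the pressed seat's height (20 mm above the raised seat) ((horizontal distance between bottle_a and empty_place below 0.04 m and z of bottle_a in the frame of empty_place above 0.025 m and not (contact force between the fingers and bottle_a above 0.05 N)) or (horizontal distance between bottle_b and empty_place below 0.04 m and z of bottle_b in the frame of empty_place above 0.025 m and not (contact force between the fingers and bottle_b above 0.05 N))).
It fails at once if a bottle is rammed into the carrier (contact force over 60 N) (contact force between any of bottle_a, bottle_b and carrier above 60 N).
It fails at once if a bottle is tipped over (angle between any of bottle_a, bottle_b's own z axis and vertical above 0.8 rad).
It also fails if it takes over 58 s, if anything falls off the work surface, if the arm or the gripper's body presses on something with over 40 N, if the wrist force passes 120 N, or if a joint passes its speed limit or range.

## Working session

There is one attempt and no reset: what is moved stays moved. The work goes in short steps, each a Python script; the robot and the scene stay as the last script left them, time stands still between calls to the robot, and variables do not carry over. Pictures are saved under pics/ and viewed, at most 10 in all, crops included, and the job is handed in when it is done.

```bash
mkdir -p pics; ls; python3 - <<'E'
from rig import env,status,cams
import cv2
s=status.observe();print(s['t'],s['tcp_rot'],s['force'],s['gripper_width'])
for n in("scene","top"):
    c=cams.camera(n);cv2.imwrite(f"pics/{n}0.png",cv2.cvtColor(c["img"],cv2.COLOR_RGB2BGR))
    print(n,c["mtx"].tolist(),c["R"].round(3).tolist(),c["t"].round(3).tolist())
E
```

```text
pics
0.0 [-8.53124616e-04  9.74476342e-01  2.24488586e-01 -8.22340621e-05] [ 0.25153763  0.39973008 -0.17128782] 0.08536375383750307
scene [[382.08912652574725, 0.0, 258.9021630183437], [0.0, 382.08912652574725, 195.09944672847996], [0.0, 0.0, 1.0]] [[-0.836, -0.548, 0.022], [-0.275, 0.386, -0.881], [0.474, -0.743, -0.473]] [0.437, 0.183, 0.609]
top [[371.0115820207671, 0.0, 256.95154739317627], [0.0, 371.0115820207671, 191.9732643412401], [0.0, 0.0, 1.0]] [[-0.023, -1.0, 0.003], [-0.994, 0.022, -0.108], [0.108, -0.006, -0.994]] [0.021, 0.522, 0.835]
```

View pics/scene0.png

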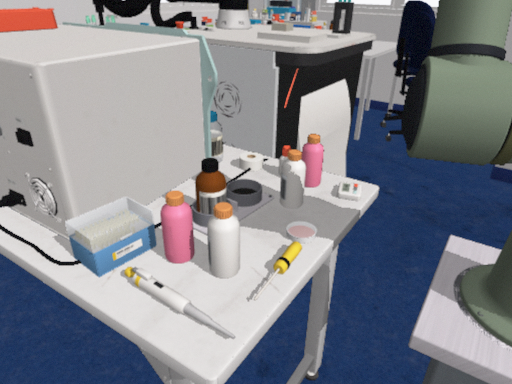

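View pics/top0.png

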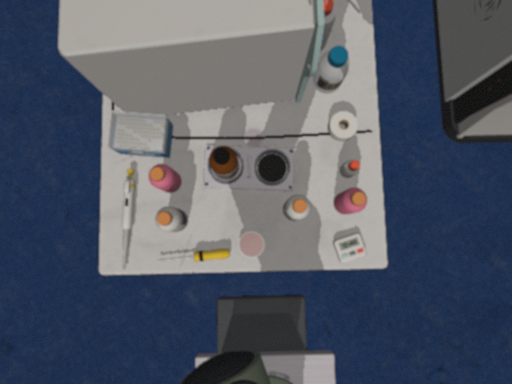

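Candidates in the top image:
- White with orange caps: (165,218) on the left and (300,206) on the right. These are the ones I want.
- Pink look-alikes: (157,173) and (358,199).
- Other bottles: brown at (222,157), a small red-capped one at (354,166), and a blue-capped one at (337,57).
- The empty cup is at (272,168).

Next I'll locate the white ones and the cup, and check them in a close crop.

```bash
cat > h.py <<'E'
import numpy as np,cv2
from rig import env,eoat,kinematics,status,cams,order
from scipy.spatial.transform import Rotation as Ro
def ray(c,uv,z):
    d=c["R"].T@np.linalg.inv(c["mtx"])@[uv[0],uv[1],1.]; o=-c["R"].T@c["t"]
    return o+d*(z-o[2])/d[2]
def proj(c,X):
    p=c["mtx"]@(c["R"]@np.asarray(X)+c["t"]); return p[:2]/p[2]
def caps(c):
    h=cv2.cvtColor(c["img"],cv2.COLOR_RGB2HSV)
    m=cv2.inRange(h,(6,130,90),(19,255,255))
    n,_,st,ce=cv2.connectedComponentsWithStats(m)
    return [(ce[i],st[i,4]) for i in range(1,n) if st[i,4]>30]
def save(c,f,k=1): cv2.imwrite(f,cv2.cvtColor(cv2.resize(c["img"],None,fx=k,fy=k) if k!=1 else c["img"],cv2.COLOR_RGB2BGR))
def quat(yaw):  # tool down, closing axis (tool y) at angle yaw in the bench plane
    y=np.array([np.cos(yaw),np.sin(yaw),0]);z=np.array([0,0,-1.]);x=np.cross(y,z)
    q=Ro.from_matrix(np.c_[x,y,z]).as_quat(); return q[[3,0,1,2]]
E
python3 - <<'E'
from h import *
c=cams.camera("top")
for uv,a in caps(c): print("cap",uv.round(1),a,ray(c,uv,.127).round(4))
# dark inside of the cup: circle fit
g=cv2.cvtColor(c["img"],cv2.COLOR_RGB2GRAY)
m=(g<45).astype(np.uint8)
n,_,st,ce=cv2.connectedComponentsWithStats(m)
for i in range(1,n):
    if 150<ce[i][1]<185 and 200<ce[i][0]<300 and st[i,4]>50: print("dark",ce[i].round(1),st[i],ray(c,ce[i],.015).round(4))
print("plate corners",[ray(c,p,.006).round(3).tolist() for p in((209,145),(294,148),(292,190),(205,187))])
s=cams.camera("scene")
for uv,a in caps(s): print("scap",uv.round(1),a,ray(s,uv,.122).round(4))
im=c["img"][130:280,130:380];save({"img":im},"pics/crop.png",3.1)
E
```

```text
cap [222.5 167.4] 88 [0.564 0.08  0.127]
cap [157.1 173.4] 156 [0.5546 0.2152 0.127 ]
cap [357.8 198. ] 149 [ 0.4941 -0.1974  0.127 ]
cap [299.4 205.3] 124 [ 0.4819 -0.0766  0.127 ]
cap [164.  217.8] 136 [0.4624 0.2007 0.127 ]
dark [222.3 155. ] [211 147  25  18 283] [0.6139 0.0898 0.015 ]
dark [271.6 167.6] [259 154  26  28 564] [ 0.5809 -0.027   0.015 ]
plate corners [[0.641, 0.122, 0.006], [0.629, -0.083, 0.006], [0.527, -0.075, 0.006], [0.539, 0.133, 0.006]]
scap [313.6 138.4] 97 [ 0.4971 -0.2011  0.122 ]
scap [293.8 154.2] 138 [ 0.4871 -0.0818  0.122 ]
scap [212.  181.6] 446 [0.546 0.129 0.122]
scap [174.3 198.1] 218 [0.5575 0.2162 0.122 ]
scap [222.7 210.1] 243 [0.4652 0.2002 0.122 ]
```

View pics/crop.png

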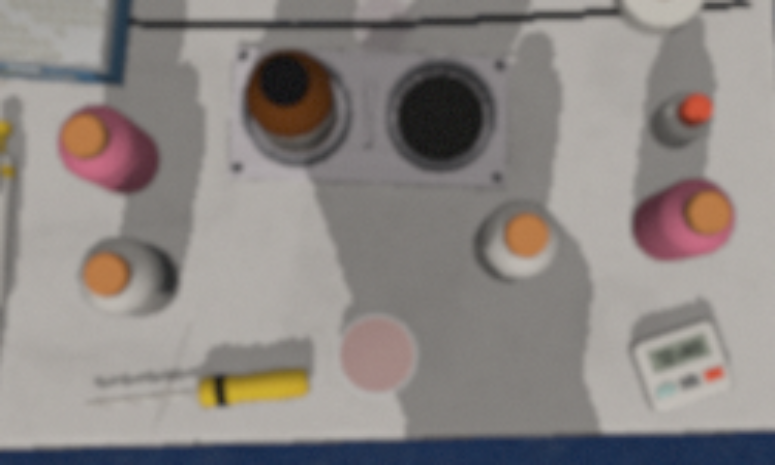

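White bottles: left ≈ (0.463, 0.200), right ≈ (0.484, -0.079). The two cameras agree within 6 mm, and the crop confirms both are white with orange caps. The cup is at about (0.581, -0.029). Next I'll take a close look above the cup and the right bottle.

```bash
python3 - <<'E'
from h import *
q=quat(np.pi/2)
for p in ((.581,-.029,.09),(.484,-.079,.078),(.463,.2005,.078)):
    for yaw in(np.pi/2,-np.pi/2):
        a=kinematics.solve_ik(p,quat(yaw)); print(yaw, None if a is None else a.round(2) if hasattr(a,'round') else a)
yaw=-np.pi/2 if abs(kinematics.solve_ik((.484,-.079,.2),quat(-np.pi/2))[5])<abs(kinematics.solve_ik((.484,-.079,.2),quat(np.pi/2))[5]) else np.pi/2
print("yaw",yaw)
env.movep((.52,-.05,.28),quat(yaw))
c=cams.camera("wrist");save(c,"pics/w1.png")
print(status.observe()['t'],(-c["R"].T@c["t"]).round(3))
for uv,a in caps(c): print("cap",uv.round(1),a,ray(c,uv,.131).round(4))
print("cup pred",proj(c,(.581,-.029,.036)))
E
```

```text
1.5707963267948966 [-0.18  0.53 -0.31  0.73  0.   -0.18]
-1.5707963267948966 [-0.18  0.53 -0.31  0.73  0.    2.96]
1.5707963267948966 [-0.31  0.41 -0.57  0.59  0.   -0.31]
-1.5707963267948966 [-0.31  0.41 -0.57  0.59  0.    2.83]
1.5707963267948966 [ 0.26  0.43 -0.53  0.61  0.    0.26]
-1.5707963267948966 [ 0.26  0.43 -0.53  0.61  0.   -2.88]
yaw 1.5707963267948966
2.15 [ 0.447 -0.051  0.406]
cap [489.5 129.9] 170 [0.4635 0.1821 0.131 ]
cap [123.3 161.6] 42 [ 0.4942 -0.183   0.131 ]
cap [481.7 213.1] 119 [0.5509 0.1953 0.131 ]
cap [129.  216.3] 115 [ 0.5537 -0.185   0.131 ]
cup pred [268.18100902 209.77524538]
```

View pics/w1.png

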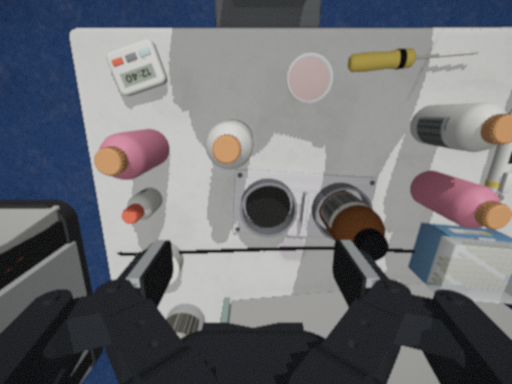

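The wrist view shows the empty cup's rim centred near (269,207), against a predicted (268,210), and the right bottle's cap at (227,149). That agrees, so I'll grasp the right bottle and weigh it.

```bash
python3 - <<'E'
from h import *
q=quat(np.pi/2)
c=cams.camera("wrist")
print("cup",ray(c,(269.5,207),.036).round(4),"cap",ray(c,(227,149),.131).round(4))
B=np.array([.485,-.079])
env.movep((*B,.24),q); env.sleep(.3)
f0=status.observe()['force']
env.line_to((*B,.078),rate=.12,max_force=15)
eoat.command_gripper(.045)
s=status.observe();print("w",s['gripper_width'],s['grip_force'],s['eef_pos'])
env.line_to((*B,.118),rate=.08); env.sleep(.5)
s=status.observe();print(s['t'],"f0",f0,"f",s['force'],"w",s['gripper_width'],s['grip_force'])
E
```

```text
cup [ 0.5767 -0.0273  0.036 ] cap [ 0.4816 -0.0772  0.131 ]
w 0.052661035611668704 62.054983377456665 [ 0.48545464 -0.07883415  0.07875665]
5.9083 f0 [-0.9605269   0.03598066 -0.33636569] f [-0.42414024 -0.72304999 -4.28742193] w 0.05273938104595726 63.51826071739197
```

The force changed by 3.95 N, about 0.40 kg, so this is the full bottle. I'll carry it over the cup and check before lowering.

```bash
python3 - <<'E'
from h import *
C=np.array([.579,-.028])
env.line_to((.485,-.079,.155),rate=.12)
env.line_to((*C,.155),rate=.12)
env.line_to((*C,.125),rate=.1);env.sleep(.2)
w=cams.camera("wrist")["img"];s=cams.camera("scene");t=cams.camera("top")
a=cv2.resize(s["img"][100:260,150:360],(630,480))
b=cv2.resize(t["img"][120:230,200:340],(0,0),fx=1,fy=1) if 0 else t["img"][120:230,200:340]
save({"img":a},"pics/s2.png")
save({"img":w},"pics/w2.png")
print(status.observe()['t'],status.observe()['force'],caps(t),[ray(s,uv,.168).round(3) for uv,_ in caps(s)])
E
```

```text
8.2083 [-0.49997813 -0.3220545  -4.8196902 ] [(array([157.12987013, 173.36363636]), np.int32(154)), (array([358.00689655, 198.0137931 ]), np.int32(145)), (array([163.97058824, 217.83088235]), np.int32(136))] [array([ 0.574, -0.035,  0.168]), array([ 0.444, -0.082,  0.168]), array([0.495, 0.275, 0.168]), array([0.417, 0.261, 0.168])]
```

View pics/s2.png

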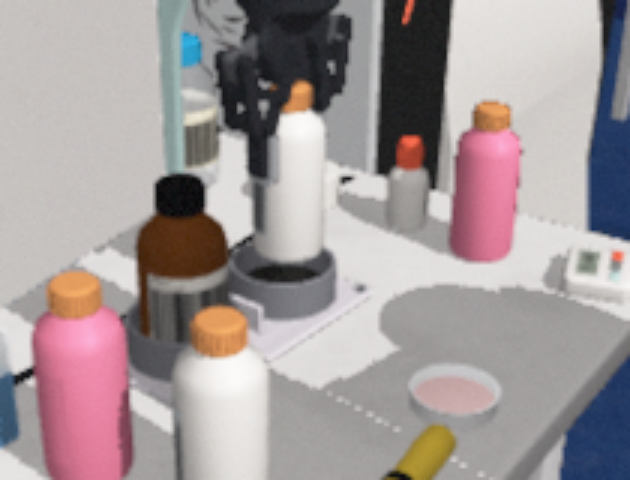

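View pics/w2.png

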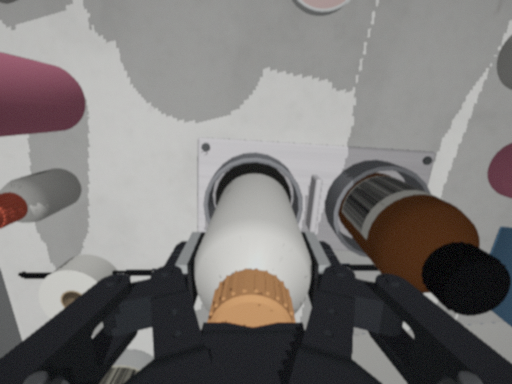

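The bottle hangs upright over the empty cup. It's centred in y (wrist columns 254 and 253) but looks 2 px off in the scene view (base at column 246.7, rim at 244.3), so I'll check the numbers.

```bash
python3 - <<'E'
from h import *
s=cams.camera("scene")
for P in((.579,-.028,.036),(.579,-.028,.047),(.585,-.028,.036),(.574,-.028,.047)): print(P,proj(s,P).round(1))
w=cams.camera("wrist")
for P in((.579,-.028,.036),(.585,-.028,.036)):
    print("rim in, near/far", [proj(w,np.add(P,(d,0,0))).round(0) for d in(-.042,-.038)], "bottle base top", proj(w,np.add(P,(-.027,0,.011))).round(0))
E
```

```text
(0.579, -0.028, 0.036) [245.5 186.9]
(0.579, -0.028, 0.047) [245.5 182.6]
(0.585, -0.028, 0.036) [243.4 186.2]
(0.574, -0.028, 0.047) [247.3 183.2]
rim in, near/far [array([254., 153.]), array([254., 159.])] bottle base top [254. 175.]
rim in, near/far [array([254., 161.]), array([254., 166.])] bottle base top [254. 183.]
```

The cup is at x ≈ 0.580 and the bottle is about 2–3 mm short of it. I'll shift +3 mm in x, lower gently and release.

```bash
python3 - <<'E'
from h import *
C=(.582,-.028)
env.line_to((*C,.125),rate=.05)
print(env.line_to((*C,.097),rate=.05,max_force=12))
print(env.line_to((*C,.0893),rate=.02,max_force=12))
env.sleep(.3);s=status.observe();print(s['eef_pos'],s['force'])
eoat.command_gripper(.085);env.sleep(.3)
env.line_to((*C,.25),rate=.12)
env.line_to((.47,-.028,.28),rate=.2);env.sleep(.3)
s=status.observe();print(s['t'],s['force'])
sc=cams.camera("scene");w=cams.camera("wrist")
save({"img":np.hstack([cv2.resize(sc["img"][100:290,140:360],(400,345)),cv2.resize(w["img"][:345,56:456],(400,345))])},"pics/end.png")
for n,c in(("scene",sc),("wrist",w)):
  for uv,a in caps(c): print(n,uv.round(0),ray(c,uv,.141 if n=="wrist" else .134).round(3))
E
```

```text
False
False
[ 0.58220371 -0.02804858  0.08947546] [ 0.87583717 -0.46047772 -2.48204229]
13.35 [-0.34040079 -0.16919173 -0.35142551]
scene [314. 138.] [ 0.483 -0.17   0.134]
scene [245. 148.] [ 0.579 -0.025  0.134]
scene [174. 198.] [0.541 0.231 0.134]
scene [223. 210.] [0.453 0.216 0.134]
wrist [456. 177.] [0.458 0.174 0.141]
wrist [108. 205.] [ 0.488 -0.177  0.141]
wrist [452. 254.] [0.544 0.188 0.141]
wrist [116. 251.] [ 0.54  -0.176  0.141]
```

View pics/end.png

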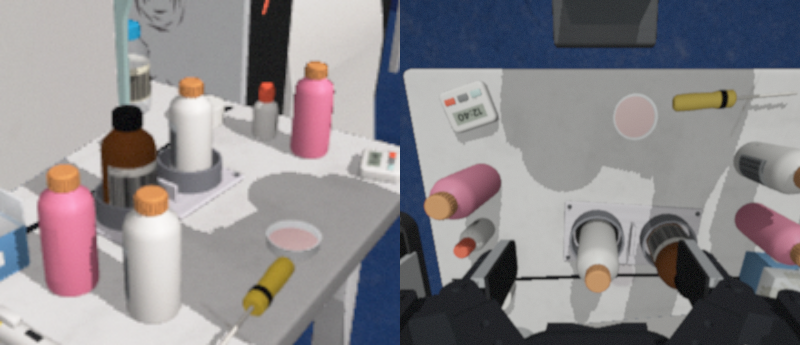

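The bottle stands upright and centred in the cup (cap at 0.579, -0.025), and the other white bottle was never touched. I'm handing in.

```bash
python3 -c "
from rig import order
print(order.close_job())"
```

```text
the job is handed in; nothing more can be done
None
```

I lifted the right-hand white bottle, which weighed about 0.40 kg and so is the full one, and set it upright and centred in the carrier's empty cup; the other white bottle was never touched, and the job is handed in (seat travel not measured directly, no verdict returned).

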